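Weigh the evidence tin on the spring scale

TASK

Weigh the evidence tin: pick it up by its upright grip and hang its wire bail in the hook of the spring scale, letting its weight down onto the spring slowly and gently until the scale carries all of it. Then let go without the pointer jumping up or down: it should only ever creep, at no more than about 5 cm a second. Leave the tin hanging still and clear of everything else, do not force the tin against the scale or run the hook down to its bottom stop, and leave the other things on the desk where they are.

Things in the scene. Friction and masses are not known exactly. Their poses are not given: they have to be found in the camera images.
- tin_grip (a point): centre of the black upright grip on top of the loose tin: a block 22 mm (x) by 16 mm (y) by 52 mm tall, its centre 150 mm above the tin's underside, free all round. Axes are the tin's: z up, y along its long side and the bail. The tin with contents weighs 0.3 to 0.9 kg (not known beforehand).
- tin_bail (a point): peak of the tin's bail (centre line of the wire), 35 mm below tin_grip, 115 mm above the tin's underside. The bail is rigid 6 mm wire in the tin's y-z plane, like a roof: 17 mm down over the first 20 mm to each side (y), then steeper to the tin's ends (y +-48, 52 mm above the underside). Its window is open through along x, 64 mm high in the middle, down to the lid. Axes as the tin's.
- tin: closed metal tin, 74 mm (x) by 104 mm (y) by 48 mm tall, with the bail and grip standing on it (176 mm in all); origin at the centre of its underside, z up.
- scale: bench spring scale, fixed. Origin on the desk below the hook's seat; its x axis points level from the open hook tip back to the column; z up. Base plate 260 by 120 mm, 12 mm thick, x -60 to +200 mm; column (two rods, bridge on top at 259 mm, white graduated plate) 113 to 155 mm along +x, 70 mm wide in y. Nothing stands above the hook.
- hook_seat (a point): seat of the scale's hook: where the bail's peak lies (within 2 mm) when hung; 225 mm above the desk when empty, sinking with the joint. The hook is an 8 mm rod in the scale's x-z plane: a U open upward, inner width 20 mm in x, centred on the seat, its underside 12 mm below it. On +x a level arm, its top 18 mm above the seat, runs back to the column. Axes as the scale's.
- hook_tip (a point): top of the hook's open tip: 18 mm from the seat along the scale's -x, 21 mm above it. The bail comes in over it along the scale's +x, with the tin's y parallel to the scale's y (either way round), and is then lowered into the U.
- hook (a joint): how far the hook and its pointer have sunk below their empty rest position, m: 0 empty, 0.090 at the bottom stop. A spring of 120 N/m carries it, so it sinks 8.2 mm for each 0.1 kg hung on it; lightly damped, it bounces if let go out of balance.
- pot: bystander: terracotta pot, 72 mm wide, 75 mm tall, origin at the centre of its underside; leave alone.
- glue: bystander: white glue bottle with a red cap, 36 mm wide, 95 mm tall, origin at the centre of its underside; leave alone.
- stapler: bystander: black stapler lying flat, 130 by 34 by 42 mm tall, origin at the centre of its underside; leave alone.
There are look-alikes about, which are no part of the job. What is meant by the tin is not yellow, and is the larger of those in its own colour.

How it is judged:
By the outcome, as a careful person would: the job done as asked, in the order asked, and still so for the second after the job is handed in, with the robot touching nothing.
It also fails if it takes over 64 s, if anything falls off the work surface, if the arm or the gripper's body presses on something with over 40 N, if the wrist force passes 120 N, or if a joint passes its speed limit or range.

ROBOT

A 6-joint arm with a two-finger parallel gripper is mounted at the origin on the work surface. World frame = base frame: x ahead of the robot, y to its left, z up, the work surface at z = 0. Lengths are in m, angles in degrees, forces in N, time in s.
With the tool pointing down it reaches from about 0.35 to 0.875 m from the base axis. Payload 4.2 kg.
Tool frame: the origin (TCP) lies on the centre line of the jaws, within the pads' length; the fingertips stand 25 mm ahead of it and the grasp point (between the pads) lies 6 mm ahead of it; z points along the fingers, y is the line along which they close (so a half turn about z gives the same grasp; the last joint's range is limited). The gripper opens to 87 mm and grips with 3 to 60 N. Pads are 19 mm wide; open, the fingers measure 117 mm over their backs; the gripper's body (75 mm by 190 mm) begins 51 mm behind the grasp point.
Start: joints at [-50.902, 22.042, 0.453, 0, -68.411, -14.817], TCP at [0.257, -0.57, 0.248] pointing down, gripper open.
Joint ranges: [-179.83, 179.83], [-69.29, 118.12], [-61.27, 80.66], [-181.25, 117.63], [-171.15, -9.14], [-177.46, 177.46]. Speed limits (degrees/s): [159.86, 159.86, 180, 180, 180, 180].

INTERFACE

Orientations are given as a 3x3 rotation matrix whose columns are the frame's x, y, z axes.
In Python, from station import r gives the robot as it stands.
- The arm moves only by the tool move_arm, never from a script. Its argument "series" is a list of rows, each an object with "grip": the opening, from 0 (shut) to 1 (fully open); "xyz": the shift along the tool's x, y, z in mm, a list of three; "angular": the turn, a rotation vector about the tool's x, y, z in rad, a list of three. A call has 1 to 10 rows; each row is the pose to reach, as a shift and turn from the pose commanded when the call began, along the tool's axes at that moment; what a row does not reach only later rows make up. A row lasts 1/10 s, in which the tool goes at most 50 mm and 8.59 degrees, less where a joint would pass 70% of its speed; a pose out of reach is approached as far as the arm can. A call with a gripper value outside its range is refused whole. The fingers move at their own pace and stop on an object; the grip force is fixed at half the most. Time passes only in rows, so rows that repeat a pose let the fingers close. It gives the time, the measured TCP pose, the force, the opening and the grip force at its end, in the units of the state.
- r.sense(): the state, without advancing time (a new reading comes with each control period).
- r.capture(name): name is "side" or "top" or "wrist"; returns a dict with "img" (384x512x3 uint8, red, green, blue), "camera_matrix" (3x3 intrinsics, pixels), "rvec" (rotation vector, rad) and "tvec" (3), from world to camera coordinates, as OpenCV has them; the wrist camera has in their place "hand_eye" (4x4, takes a point from camera to tool coordinates, whose origin is the TCP and whose axes are the flange's). Camera axes: x right, y down, z forward; pixel columns grow to the right and rows downward; lengths in m; the calibration is good to about 2 mm. A picture is of the moment at which its call begins: read the wrist's pose just before it. There is no depth.
- r.finish_job(): hands the job in; it is judged then, once.
The state is a dict: "time_s": time; "joints": joint angles; "joint_velocities": joint speeds; "effort": joint torques, N m; "tcp_pos": TCP position; "ee_rot": TCP orientation; "wrist_force": force on the tool from outside, world axes, zero at the start; "moment": the same for the moment, N m; "gripper_width": opening from 0.0 (shut) to 1.0 (fully open); "gripper_force": force on a finger pad.
Only numpy, scipy, OpenCV 4.12 (cv2) and the standard library are available. Lean on these libraries where they do the work, as an engineer would, in place of code of your own. Each camera call takes 0.05 s, during which the arm holds its last target. There are 200 camera calls.

## Working session

There is one attempt and no reset: what is moved stays moved. The work goes in short steps, Python scripts to look and compute and a tool call to move; the robot and the scene stay as the last step left them, time stands still between calls to the robot, and variables do not carry over. Pictures are saved under pics/ and viewed, at most 13 in all, crops included, and the job is handed in when it is done.

Besides the shell and the picture viewer there is one more tool, called after "Emit:" by a JSON object that holds its "fn" and its "kwargs", one argument or row to a line. move_arm: Moves the arm, as the interface text tells. Its arguments: {"type":"object","properties":{"series":{"type":"array"}},"required":["series"]}

```bash
mkdir -p pics
python3 - <<'E'
from station import r
import cv2,pickle
d={}
for n in("side","top","wrist"):
    c=r.capture(n);d[n]=c
    cv2.imwrite(f"pics/{n}0.png",c["img"][:,:,::-1])
pickle.dump(d,open("d0.pkl","wb"))
s=r.sense();print(s["tcp_pos"],s["ee_rot"],s["wrist_force"],s["time_s"]);print(d["wrist"]["hand_eye"],d["top"]["tvec"],d["side"]["tvec"])
E
```

```text
[ 0.25687634 -0.56934072  0.24671477] [[-9.11586213e-01 -4.11108234e-01 -7.72009939e-04]
 [-4.11108945e-01  9.11585073e-01  1.44577808e-03]
 [ 1.09381462e-04  1.63533156e-03 -9.99998657e-01]] [-0.74806646  0.12017395 -0.53194846] 0.15
[[ 8.93035519e-04 -9.69003641e-01 -2.47044828e-01  6.69164521e-02]
 [ 9.99999573e-01  9.24281109e-04 -1.05107296e-05 -5.57811529e-04]
 [ 2.38523803e-04 -2.47044713e-01  9.69004052e-01 -1.37216242e-01]
 [ 0.00000000e+00  0.00000000e+00  0.00000000e+00  1.00000000e+00]] [-0.02837579  0.541226    1.27604733] [-0.54385648  0.16865413  1.43961689]
```

View pics/top0.png

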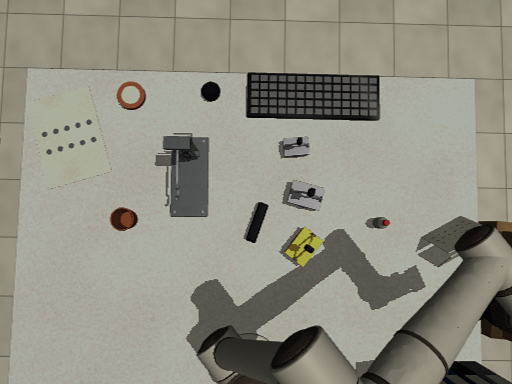

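View pics/side0.png

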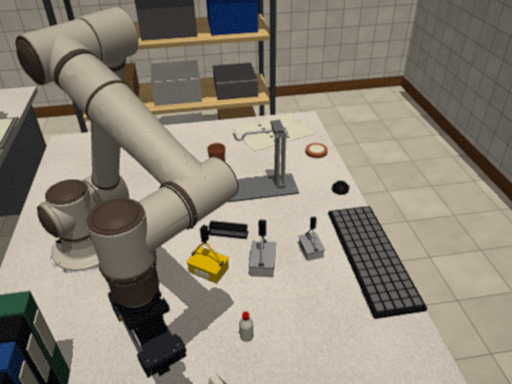

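Top: robot base is bottom right, the larger grey tin is near (306,195), the smaller grey one near (296,147), and the scale base near (188,175) with its column at (177,143). Side: large tin grip near (262,228), hook near (238,133). I'll zoom in on these.

```bash
cat > h.py <<'E'
import cv2,numpy as np
def cam(c):
    R=cv2.Rodrigues(np.array(c["rvec"],float))[0];return np.array(c["camera_matrix"]),R,np.array(c["tvec"],float).ravel()
def ray(c,p):
    K,R,t=cam(c);d=R.T@np.linalg.solve(K,[p[0],p[1],1.]);return -R.T@t,d
def plane(c,p,z):
    o,d=ray(c,p);return o+d*(z-o[2])/d[2]
def proj(c,P):
    return cv2.projectPoints(np.array(P,float).reshape(-1,3),np.array(c["rvec"],float),np.array(c["tvec"],float),np.array(c["camera_matrix"]),None)[0].reshape(-1,2)
def tri(c1,p1,c2,p2):
    o1,d1=ray(c1,p1);o2,d2=ray(c2,p2)
    s=np.linalg.lstsq(np.c_[d1,-d2],o2-o1,rcond=None)[0];a,b=o1+d1*s[0],o2+d2*s[1];return (a+b)/2,np.linalg.norm(a-b)
E
python3 - <<'E'
import pickle,cv2,numpy as np
from h import *
d=pickle.load(open("d0.pkl","rb"))
def cr(n,x,y,w,h,f):
    return cv2.resize(d[n]["img"][y:y+h,x:x+w,::-1],None,fx=f,fy=f,interpolation=cv2.INTER_CUBIC)
a=np.hstack([cr("top",150,125,65,100,6)[:300*2],cr("top",270,165,67,50,6).copy() if 0 else np.vstack([cr("top",275,165,65,50,6),cr("side",235,215,65,50,6)])])
cv2.imwrite("pics/cropA.png",a)
cv2.imwrite("pics/cropB.png",cr("side",225,110,80,95,6))
for p in[(209,137),(209,216),(171,216)]:print(plane(d["top"],p,.012))
print(plane(d["top"],(311,192),.176),plane(d["top"],(305,197),.048))
E
```

```text
[0.7279444  0.14113568 0.012     ]
[0.470421   0.13449375 0.012     ]
[0.46832356 0.25609958 0.012     ]
[ 0.53989678 -0.16839631  0.176     ] [ 0.53472017 -0.16955278  0.048     ]
```

View pics/cropA.png

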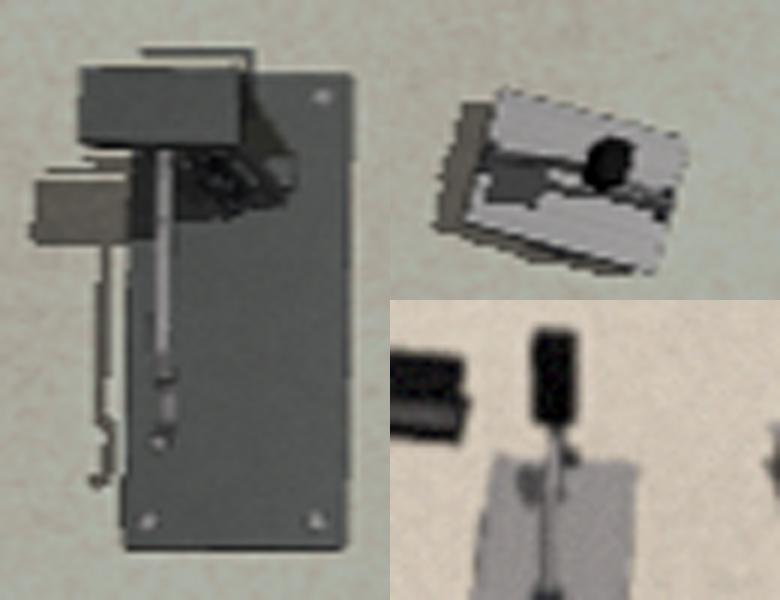

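View pics/cropB.png

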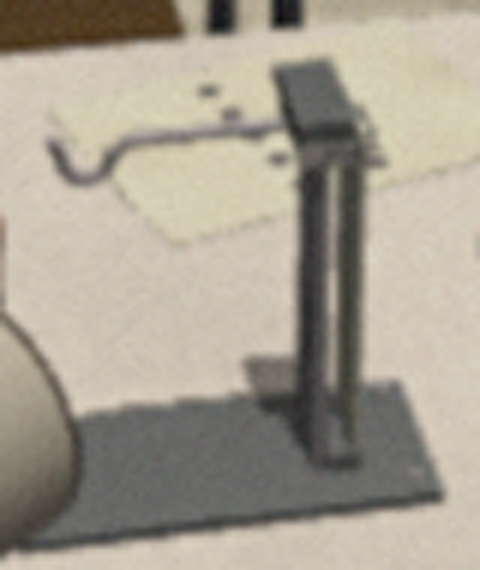

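The top crop shows the tin lid corners at full-image (293.3,180), (324.5,187.5), (319.2,210.3) and (288.3,202), the grip top at (311.5,192), and the hook tip at (176.7,198.3). In the side crop the hook tip is at (233.7,133.8).

Run:
```python
import pickle
from h import *
d=pickle.load(open("d0.pkl","rb"));T,S=d["top"],d["side"]
print("tip",tri(T,(176.7,198.3),S,(233.7,133.8)),plane(T,(176.7,198.3),.246))
C=[plane(T,p,.012) for p in[(170.8,216.3),(207.5,216.3),(208.8,137.5)]];print("base",C)
v=C[2]-C[1];print("scale yaw",np.degrees(np.arctan2(v[1],v[0])))
u=v/np.linalg.norm(v);w=np.array([-u[1],u[0],0]);m=(C[0]+C[1])/2;print("origin",m+u*.06, (C[1]+C[2])/2+w*.06)
a=[proj(T,p)[0]for p in[(.53,.195,.246)]]
# bridge centre x=.134 top .259 : crop corners
B=[plane(T,(150+x/6,125+y/6),.259) for x,y in[(80,66),(242,68),(242,143),(80,147)]];print("bridge",np.mean(B,0),B[3]-B[2])
L=[plane(T,p,.048) for p in[(293.3,180),(324.5,187.5),(319.2,210.3),(288.3,202)]]
e=(L[0]-L[1]+L[3]-L[2])/2;print("lid",np.mean(L,0),"len",np.linalg.norm(e),"yaw of y",np.degrees(np.arctan2(e[1],e[0])),np.linalg.norm(L[0]-L[3]))
# grip by dark masks
for c,n,(x,y,w,h) in((T,"top",(300,180,25,20)),(S,"side",(256,216,12,24))):
    g=c["img"][y:y+h,x:x+w].max(2);k,lab,st,ce=cv2.connectedComponentsWithStats((g<60).astype(np.uint8));i=1+st[1:,4].argmax()
    p=ce[i]+[x,y];print(n,p,st[i]);c["g"]=p
print("grip",tri(T,T["g"],S,S["g"]),plane(T,T["g"],.165))
```

```text
tip (array([0.50940755, 0.19932244, 0.2411739 ]), np.float64(0.002876919961565694)) [0.51053663 0.19839846 0.246     ]
base [array([0.46735149, 0.2567065 , 0.012     ]), array([0.46937482, 0.13927902, 0.012     ]), array([0.72627575, 0.14174402, 0.012     ])]
scale yaw 0.5497428338923831
origin [0.52836039 0.19856844 0.012     ] [0.59724961 0.20050876 0.012     ]
bridge [0.65671788 0.20041037 0.259     ] [-0.00327506  0.07073167  0.        ]
lid [ 0.54136528 -0.1737248   0.048     ] len 0.10120390813122614 yaw of y 76.75240177047138 0.07160421929650362
top [309.47058824 192.14705882] [ 0  8 15 10 68]
side [261.56179775 227.86516854] [ 3  5  7 16 89]
grip (array([ 0.54008688, -0.16857802,  0.14524064]), np.float64(0.003879734272982961)) [ 0.54033785 -0.16572224  0.165     ]
```

```bash
cat >> h.py <<'E'
def go(s,P,yaw):
    "tool-frame shift mm + rotvec for TCP at P, pointing straight down, tool y at world yaw deg"
    R=np.array(s["ee_rot"]);a=np.radians(yaw);y=np.array([np.cos(a),np.sin(a),0]);z=np.array([0,0,-1.])
    G=np.c_[np.cross(y,z),y,z]
    print("shift",(R.T@(np.array(P)-s["tcp_pos"])*1e3).round(1),"rot",cv2.Rodrigues(R.T@G)[0].ravel().round(4))
E
python3 - <<'E'
from station import r
from h import *
go(r.sense(),(.5405,-.170,.270),76.75)
E
```

```text
shift [-422.7  247.5  -22.9] rot [ 1.500e-03 -6.000e-04  6.549e-01]
```

Emit:
{"fn": "move_arm", "kwargs": {
  "series": [
    {"grip":1,"xyz":[-42,25,-20],"angular":[0,0,0.065]},
    {"grip":1,"xyz":[-84,49,-23],"angular":[0,0,0.13]},
    {"grip":1,"xyz":[-126,74,-23],"angular":[0,0,0.2]},
    {"grip":1,"xyz":[-168,98,-23],"angular":[0,0,0.26]},
    {"grip":1,"xyz":[-211,123,-23],"angular":[0,0,0.33]},
    {"grip":1,"xyz":[-253,148,-23],"angular":[0,0,0.4]},
    {"grip":1,"xyz":[-295,173,-23],"angular":[0,0,0.46]},
    {"grip":1,"xyz":[-338,198,-23],"angular":[0,0,0.53]},
    {"grip":1,"xyz":[-380,222,-23],"angular":[0,0,0.59]},
    {"grip":1,"xyz":[-423,247,-23],"angular":[0,0,0.655]}
  ]
}}

```text
time_s: 1.15
tcp_pos: [0.5417, -0.1687, 0.2705]
ee_rot: [[-0.973, 0.232, -0.0], [0.232, 0.973, 0.0], [0.0, 0.0, -1.0]]
wrist_force: [0.8, -0.6, 0.7]
gripper_width: 1.001
gripper_force: 0.0
```

Emit:
{"fn": "move_arm", "kwargs": {
  "series": [
    {"grip":1,"xyz":[0,0,0],"angular":[0,0,0]},
    {"grip":1,"xyz":[0,0,0],"angular":[0,0,0]},
    {"grip":1,"xyz":[0,0,0],"angular":[0,0,0]}
  ]
}}

```text
time_s: 1.45
tcp_pos: [0.5405, -0.171, 0.2703]
ee_rot: [[-0.973, 0.229, -0.001], [0.229, 0.973, 0.0], [0.001, -0.0, -1.0]]
wrist_force: [-0.3, -1.0, 0.5]
gripper_width: 0.999
gripper_force: 0.0
```

Run:
```python
from station import r
from h import *
import pickle
s=r.sense();c=r.capture("wrist");t=r.capture("top")
pickle.dump((s,c,t),open("d1.pkl","wb"))
cv2.imwrite("pics/w1.png",c["img"][:,:,::-1])
print(s["tcp_pos"],s["time_s"],s["wrist_force"]);go(s,(.5405,-.170,.164),76.75)
```

```text
[ 0.54049289 -0.17096628  0.2702731 ] 1.45 [-0.28124676 -1.03093111  0.48436515]
shift [1.000e-01 1.000e+00 1.063e+02] rot [-0.0002 -0.0009 -0.0002]
```

View pics/w1.png

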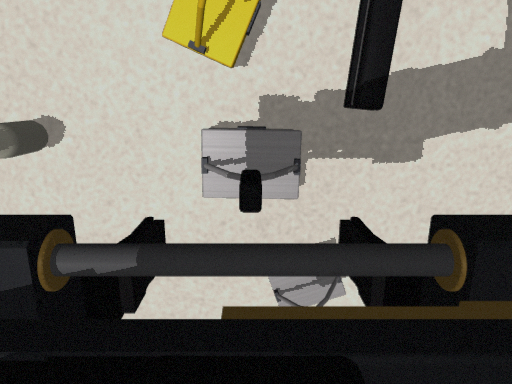

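The wrist view shows the tin square to the jaws: lid corners (202,129), (301,129), (301,199) and (203,198), black grip at (251,192).

Run:
```python
from h import *
import pickle
s,c,t=pickle.load(open("d1.pkl","rb"))
H=c["hand_eye"];R=np.array(s["ee_rot"]);K=c["camera_matrix"]
def wp(p,z):
    d=R@H[:3,:3]@np.linalg.solve(K,[p[0],p[1],1]);o=np.array(s["tcp_pos"])+R@H[:3,3];return o+d*(z-o[2])/d[2]
L=np.array([wp(p,.048) for p in[(202,129),(301,129),(301,199),(203,198)]])
m=L.mean(0);print(m,np.linalg.norm(L[1]-L[0]),np.linalg.norm(L[1]-L[2]))
e=L[0]-L[1];print(np.degrees(np.arctan2(e[1],e[0])))
# grip mask
g=c["img"][150:222,230:272].max(2);k,lab,st,ce=cv2.connectedComponentsWithStats((g<45).astype(np.uint8));i=1+st[1:,4].argmax();print(st[i],ce[i]+[230,150])
x0=st[i][0]+230;x1=x0+st[i][2]-1;yb=150+st[i][1]+st[i][3]-1
print("grip top near edge",wp(((x0+x1)/2,yb),.176),"tool frame:",R.T@(wp(((x0+x1)/2,yb),.176)-s["tcp_pos"]), "lid tool",R.T@(m-s["tcp_pos"]))
```

```text
[ 0.54058996 -0.17121838  0.048     ] 0.10170353929561822 0.07487711535649456
-103.20870895186411
[ 10  20  22  42 867] [250.3194925 190.7716263]
grip top near edge [ 0.54945392 -0.17414991  0.176     ] tool frame: [-0.00953285 -0.00102819  0.09426516] lid tool [-3.41977116e-04 -1.88840013e-04  2.22272919e-01]
```

Emit:
{"fn": "move_arm", "kwargs": {
  "series": [
    {"grip":1,"xyz":[0,0,30],"angular":[0,0,0]},
    {"grip":1,"xyz":[0,0,60],"angular":[0,0,0]},
    {"grip":0.6,"xyz":[0,0,90],"angular":[0,0,0]},
    {"grip":0.4,"xyz":[0,0,106],"angular":[0,0,0]},
    {"grip":0.3,"xyz":[0,0,106],"angular":[0,0,0]},
    {"grip":0.25,"xyz":[0,0,106],"angular":[0,0,0]},
    {"grip":0,"xyz":[0,0,106],"angular":[0,0,0]},
    {"grip":0,"xyz":[0,0,106],"angular":[0,0,0]},
    {"grip":0,"xyz":[0,0,106],"angular":[0,0,0]},
    {"grip":0,"xyz":[0,0,106],"angular":[0,0,0]}
  ]
}}

```text
time_s: 2.55
tcp_pos: [0.5413, -0.1706, 0.1651]
ee_rot: [[-0.973, 0.229, 0.001], [0.229, 0.973, -0.0], [-0.001, 0.0, -1.0]]
wrist_force: [0.5, -0.7, 0.5]
gripper_width: 0.354
gripper_force: 0.0
```

Emit:
{"fn": "move_arm", "kwargs": {
  "series": [
    {"grip":0,"xyz":[0,0,0],"angular":[0,0,0]},
    {"grip":0,"xyz":[0,0,0],"angular":[0,0,0]},
    {"grip":0,"xyz":[0,0,0],"angular":[0,0,0]}
  ]
}}

```text
time_s: 2.85
tcp_pos: [0.5411, -0.1707, 0.1645]
ee_rot: [[-0.973, 0.229, 0.0], [0.229, 0.973, -0.0], [-0.0, 0.0, -1.0]]
wrist_force: [1.8, -0.5, -0.5]
gripper_width: 0.183
gripper_force: 29.9
```

Run:
```python
from station import r
from h import *
import pickle
s=r.sense();print(s["tcp_pos"],s["gripper_width"],s["gripper_force"],s["wrist_force"])
go(s,(.43,.197,.315),91)
```

```text
[ 0.54110279 -0.17067984  0.16449362] 0.18273068807373682 29.93875051602231 [ 1.79408707 -0.49243555 -0.5314522 ]
shift [ 192.4  332.4 -150.5] rot [-0.000e+00  2.000e-04 -2.488e-01]
```

Emit:
{"fn": "move_arm", "kwargs": {
  "series": [
    {"grip":0,"xyz":[0,0,-5],"angular":[0,0,0]},
    {"grip":0,"xyz":[0,0,-15],"angular":[0,0,0]},
    {"grip":0,"xyz":[0,0,-30],"angular":[0,0,0]},
    {"grip":0,"xyz":[0,0,-50],"angular":[0,0,0]},
    {"grip":0,"xyz":[0,0,-70],"angular":[0,0,0]},
    {"grip":0,"xyz":[0,0,-90],"angular":[0,0,0]},
    {"grip":0,"xyz":[0,0,-110],"angular":[0,0,0]},
    {"grip":0,"xyz":[0,0,-130],"angular":[0,0,0]},
    {"grip":0,"xyz":[0,0,-145],"angular":[0,0,0]},
    {"grip":0,"xyz":[0,0,-151],"angular":[0,0,0]}
  ]
}}

```text
time_s: 3.85
tcp_pos: [0.5412, -0.1705, 0.3171]
ee_rot: [[-0.973, 0.229, 0.002], [0.229, 0.973, 0.0], [-0.002, 0.001, -1.0]]
wrist_force: [-0.2, -0.2, -6.0]
gripper_width: 0.181
gripper_force: 29.9
```

Emit:
{"fn": "move_arm", "kwargs": {
  "series": [
    {"grip":0,"xyz":[5,8,0],"angular":[0,0,0]},
    {"grip":0,"xyz":[13,22,0],"angular":[0,0,-0.02]},
    {"grip":0,"xyz":[23,40,0],"angular":[0,0,-0.04]},
    {"grip":0,"xyz":[34,59,0],"angular":[0,0,-0.05]},
    {"grip":0,"xyz":[45,78,0],"angular":[0,0,-0.06]},
    {"grip":0,"xyz":[56,97,0],"angular":[0,0,-0.08]},
    {"grip":0,"xyz":[67,116,0],"angular":[0,0,-0.09]},
    {"grip":0,"xyz":[78,135,0],"angular":[0,0,-0.1]},
    {"grip":0,"xyz":[89,154,0],"angular":[0,0,-0.11]},
    {"grip":0,"xyz":[100,173,0],"angular":[0,0,-0.12]}
  ]
}}

```text
time_s: 4.85
tcp_pos: [0.4814, 0.0224, 0.3143]
ee_rot: [[-0.994, 0.109, -0.003], [0.109, 0.994, -0.0], [0.003, -0.0, -1.0]]
wrist_force: [1.0, -1.1, -5.2]
gripper_width: 0.182
gripper_force: 29.9
```

Run:
```python
from station import r
from h import *
s=r.sense();print(s["tcp_pos"],s["gripper_width"],s["wrist_force"],s["moment"],s["time_s"])
go(s,(.43,.197,.315),91)
```

```text
[0.48143084 0.02235854 0.31426099] 0.1818857694537676 [ 0.95395923 -1.06833077 -5.19777764] [-0.03397582 -0.12590595  0.0031909 ] 4.85
shift [ 70.2 168.   -0.6] rot [-1.000e-04 -2.900e-03 -1.268e-01]
```

Emit:
{"fn": "move_arm", "kwargs": {
  "series": [
    {"grip":0,"xyz":[8,20,0],"angular":[0,0,-0.015]},
    {"grip":0,"xyz":[16,40,0],"angular":[0,0,-0.03]},
    {"grip":0,"xyz":[25,60,0],"angular":[0,0,-0.045]},
    {"grip":0,"xyz":[33,80,0],"angular":[0,0,-0.06]},
    {"grip":0,"xyz":[42,100,0],"angular":[0,0,-0.075]},
    {"grip":0,"xyz":[50,120,0],"angular":[0,0,-0.09]},
    {"grip":0,"xyz":[57,138,0],"angular":[0,0,-0.105]},
    {"grip":0,"xyz":[64,153,0],"angular":[0,0,-0.115]},
    {"grip":0,"xyz":[68,163,0],"angular":[0,0,-0.123]},
    {"grip":0,"xyz":[70,168,0],"angular":[0,0,-0.127]}
  ]
}}

```text
time_s: 5.85
tcp_pos: [0.4313, 0.1963, 0.3148]
ee_rot: [[-1.0, -0.018, -0.001], [-0.018, 1.0, -0.001], [0.001, -0.001, -1.0]]
wrist_force: [0.5, 0.4, -5.8]
gripper_width: 0.183
gripper_force: 29.9
```

Emit:
{"fn": "move_arm", "kwargs": {
  "series": [
    {"grip":0,"xyz":[0,0,0],"angular":[0,0,0]},
    {"grip":0,"xyz":[0,0,0],"angular":[0,0,0]},
    {"grip":0,"xyz":[0,0,0],"angular":[0,0,0]},
    {"grip":0,"xyz":[0,0,0],"angular":[0,0,0]},
    {"grip":0,"xyz":[0,0,0],"angular":[0,0,0]}
  ]
}}

```text
time_s: 6.35
tcp_pos: [0.4325, 0.195, 0.3155]
ee_rot: [[-1.0, -0.015, -0.0], [-0.015, 1.0, -0.0], [0.0, -0.0, -1.0]]
wrist_force: [0.2, -0.3, -6.5]
gripper_width: 0.182
gripper_force: 29.9
```

Run:
```python
from station import r
from h import *
import pickle
s=r.sense();F=[];M=[]
print(s["tcp_pos"],s["time_s"])
d={n:r.capture(n) for n in("side","top","wrist")}
pickle.dump((s,d),open("d2.pkl","wb"))
for i in range(3):
    q=r.sense();F.append(q["wrist_force"]);r.capture("wrist")
print(np.array(F).round(2))
go(s,(.5285,.1985,.315),91)
f=lambda n,x,y,w,h,k:cv2.resize(d[n]["img"][y:y+h,x:x+w,::-1],None,fx=k,fy=k,interpolation=cv2.INTER_CUBIC)
cv2.imwrite("pics/c2.png",np.hstack([np.vstack([f("side",190,90,100,74,4),f("top",145,130,100,76,4)]),np.vstack([cv2.resize(d["wrist"]["img"][:,:,::-1],(400,300)),np.zeros((300,400,3),np.uint8)])]))
```

```text
[0.43252397 0.19503169 0.31553728] 6.35
[[ 0.1   0.05 -6.34]
 [-0.08  0.45 -5.92]
 [-0.37  0.25 -6.14]]
shift [-96.    2.    0.5] rot [-0.0001 -0.0001 -0.0025]
```

View pics/c2.png

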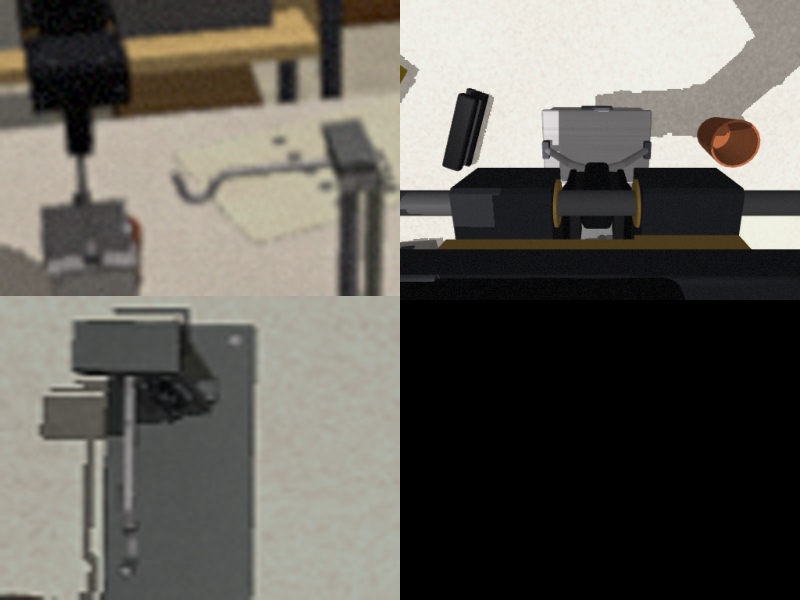

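Side crop (4×) shows the held tin left of the hook, roughly 100 mm out, with the hook tip near (234,134) full-image. The bail is high enough to pass over it, and the tin is square.

Emit:
{"fn": "move_arm", "kwargs": {
  "series": [
    {"grip":0,"xyz":[-5,1,0],"angular":[0,0,0]},
    {"grip":0,"xyz":[-15,2,0],"angular":[0,0,0]},
    {"grip":0,"xyz":[-27,2,0],"angular":[0,0,0]},
    {"grip":0,"xyz":[-39,2,0],"angular":[0,0,0]},
    {"grip":0,"xyz":[-51,2,0],"angular":[0,0,0]},
    {"grip":0,"xyz":[-63,2,0],"angular":[0,0,0]},
    {"grip":0,"xyz":[-75,2,0],"angular":[0,0,0]},
    {"grip":0,"xyz":[-85,2,0],"angular":[0,0,0]},
    {"grip":0,"xyz":[-92,2,0],"angular":[0,0,0]},
    {"grip":0,"xyz":[-95,2,0],"angular":[0,0,0]}
  ]
}}

```text
time_s: 7.65
tcp_pos: [0.5281, 0.199, 0.3153]
ee_rot: [[-1.0, -0.015, -0.0], [-0.015, 1.0, -0.0], [0.0, -0.0, -1.0]]
wrist_force: [-0.0, -0.9, -6.7]
gripper_width: 0.18
gripper_force: 29.9
```

Emit:
{"fn": "move_arm", "kwargs": {
  "series": [
    {"grip":0,"xyz":[0,0,2],"angular":[0,0,0]},
    {"grip":0,"xyz":[0,0,4],"angular":[0,0,0]},
    {"grip":0,"xyz":[0,0,6],"angular":[0,0,0]},
    {"grip":0,"xyz":[0,0,7],"angular":[0,0,0]},
    {"grip":0,"xyz":[0,0,7],"angular":[0,0,0]}
  ]
}}

```text
time_s: 8.15
tcp_pos: [0.527, 0.1989, 0.3084]
ee_rot: [[-1.0, -0.016, -0.0], [-0.016, 1.0, -0.0], [0.0, -0.0, -1.0]]
wrist_force: [-0.2, -0.2, -6.2]
gripper_width: 0.184
gripper_force: 29.9
```

Run:
```python
from station import r
from h import *
import pickle
s=r.sense();P=[];F=[]
c=r.capture("side");t=r.capture("top")
for i in range(5):
    q=r.sense();P.append(q["tcp_pos"]);F.append(q["wrist_force"][2]);r.capture("wrist")
P=np.mean(P,0);print(P,np.mean(F),np.std(F),s["time_s"])
pickle.dump((s,c,t),open("d3.pkl","wb"))
a=(-np.sin(0),)
g=P-[0,0,.0145];print("pred grip",proj(c,g),"bail",proj(c,g-[0,0,.035]),"seat",proj(c,[.5275,.1985,.225]),"tip",proj(c,[.5095,.1985,.246]))
cv2.imwrite("pics/c3.png",cv2.resize(c["img"][80:170,195:315,::-1],None,fx=6,fy=6,interpolation=cv2.INTER_CUBIC))
```

```text
[0.52734848 0.19900818 0.3087094 ] -6.018293410768392 0.06436663321448871 8.15
pred grip [[238.82408458 119.11441626]] bail [[239.27199797 128.52937557]] seat [[239.76210518 137.54541497]] tip [[234.11735585 132.60933275]]
```

View pics/c3.png

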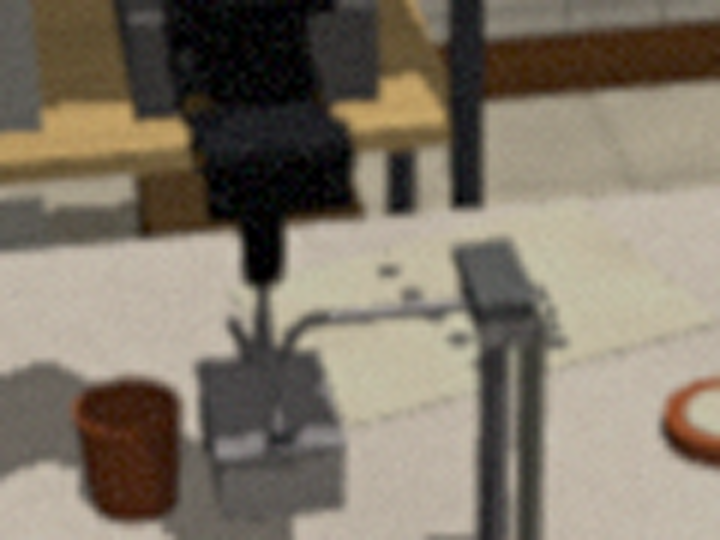

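The side crop shows the bail wire at full-image x≈239, between the hook tip (234) and the arm bend (243), so it is over the U. I'll lower it.

Emit:
{"fn": "move_arm", "kwargs": {
  "series": [
    {"grip":0,"xyz":[-0.5,0,3],"angular":[0,0,0]},
    {"grip":0,"xyz":[-0.5,0,7],"angular":[0,0,0]},
    {"grip":0,"xyz":[-0.5,0,11],"angular":[0,0,0]},
    {"grip":0,"xyz":[-0.5,0,15],"angular":[0,0,0]},
    {"grip":0,"xyz":[-0.5,0,18],"angular":[0,0,0]},
    {"grip":0,"xyz":[-0.5,0,21],"angular":[0,0,0]},
    {"grip":0,"xyz":[-0.5,0,23],"angular":[0,0,0]},
    {"grip":0,"xyz":[-0.5,0,25],"angular":[0,0,0]},
    {"grip":0,"xyz":[-0.5,0,27],"angular":[0,0,0]},
    {"grip":0,"xyz":[-0.5,0,28],"angular":[0,0,0]}
  ]
}}

```text
time_s: 9.5
tcp_pos: [0.5278, 0.1989, 0.2804]
ee_rot: [[-1.0, -0.016, -0.0], [-0.016, 1.0, -0.0], [0.0, -0.0, -1.0]]
wrist_force: [-1.2, -0.0, -6.2]
gripper_width: 0.183
gripper_force: 29.9
```

Emit:
{"fn": "move_arm", "kwargs": {
  "series": [
    {"grip":0,"xyz":[0,0,1.5],"angular":[0,0,0]},
    {"grip":0,"xyz":[0,0,3],"angular":[0,0,0]},
    {"grip":0,"xyz":[0,0,4.5],"angular":[0,0,0]},
    {"grip":0,"xyz":[0,0,6],"angular":[0,0,0]},
    {"grip":0,"xyz":[0,0,8],"angular":[0,0,0]},
    {"grip":0,"xyz":[0,0,10],"angular":[0,0,0]},
    {"grip":0,"xyz":[0,0,12],"angular":[0,0,0]},
    {"grip":0,"xyz":[0,0,14],"angular":[0,0,0]},
    {"grip":0,"xyz":[0,0,16],"angular":[0,0,0]},
    {"grip":0,"xyz":[0,0,18],"angular":[0,0,0]}
  ]
}}

```text
time_s: 10.5
tcp_pos: [0.528, 0.199, 0.2626]
ee_rot: [[-1.0, -0.016, 0.0], [-0.016, 1.0, 0.0], [-0.0, 0.0, -1.0]]
wrist_force: [-0.2, -0.9, -3.9]
gripper_width: 0.18
gripper_force: 29.9
```

Emit:
{"fn": "move_arm", "kwargs": {
  "series": [
    {"grip":0,"xyz":[0,0,1.5],"angular":[0,0,0]},
    {"grip":0,"xyz":[0,0,3],"angular":[0,0,0]},
    {"grip":0,"xyz":[0,0,4.5],"angular":[0,0,0]},
    {"grip":0,"xyz":[0,0,6],"angular":[0,0,0]},
    {"grip":0,"xyz":[0,0,7],"angular":[0,0,0]},
    {"grip":0,"xyz":[0,0,8],"angular":[0,0,0]},
    {"grip":0,"xyz":[0,0,8],"angular":[0,0,0]},
    {"grip":0,"xyz":[0,0,8],"angular":[0,0,0]}
  ]
}}

```text
time_s: 11.3
tcp_pos: [0.528, 0.199, 0.2547]
ee_rot: [[-1.0, -0.016, 0.0], [-0.016, 1.0, 0.0], [-0.0, 0.0, -1.0]]
wrist_force: [-1.1, -0.1, -3.9]
gripper_width: 0.177
gripper_force: 29.9
```

```bash
cat > m.py <<'E'
from station import r
from h import *
import pickle,sys
n=int(sys.argv[1]);P=[];F=[];M=[]
s=r.sense();c=r.capture("side")
for i in range(n):
    q=r.sense();P.append(q["tcp_pos"]);F.append(q["wrist_force"]);M.append(q["moment"]);r.capture("side")
print(np.mean(P,0).round(4),np.mean(F,0).round(2),np.std(F,0).round(2),np.mean(M,0).round(3),q["time_s"],q["gripper_width"])
pickle.dump((s,c),open(sys.argv[2]+".pkl","wb"))
cv2.imwrite(f"pics/{sys.argv[2]}.png",cv2.resize(c["img"][80:180,195:315,::-1],None,fx=6,fy=6,interpolation=cv2.INTER_CUBIC))
E
python3 m.py 8 c4
```

```text
[0.528  0.199  0.2547] [-0.05  0.53 -3.38] [0.49 0.59 0.34] [ 0.189 -0.007  0.009] 11.7 0.18082219824394205
```

View pics/c4.png

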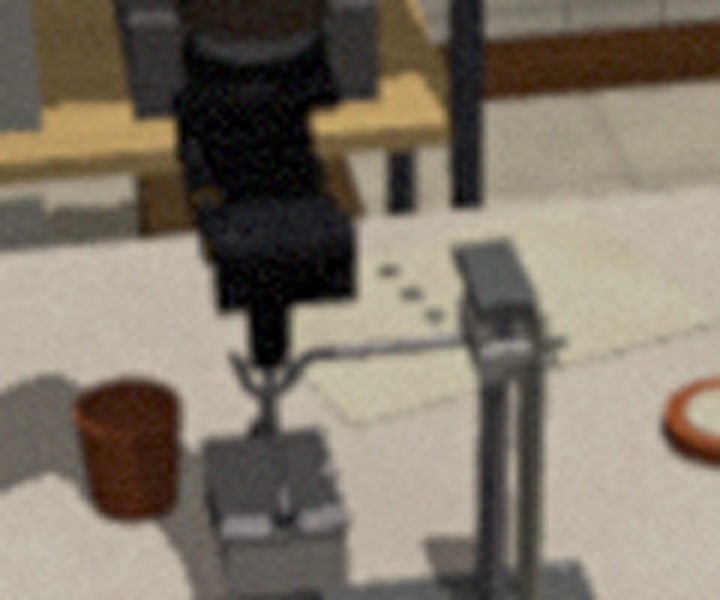

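The bail is seated in the U, with the hook tip lowered to about (234,139). There is a small side force in +y, so the peak sits slightly short in y. I'll shift it +1.5 mm while lowering on.

Emit:
{"fn": "move_arm", "kwargs": {
  "series": [
    {"grip":0,"xyz":[0,0.2,1.5],"angular":[0,0,0]},
    {"grip":0,"xyz":[0,0.4,3],"angular":[0,0,0]},
    {"grip":0,"xyz":[0,0.6,4.5],"angular":[0,0,0]},
    {"grip":0,"xyz":[0,0.8,6],"angular":[0,0,0]},
    {"grip":0,"xyz":[0,1,7.5],"angular":[0,0,0]},
    {"grip":0,"xyz":[0,1.2,9],"angular":[0,0,0]},
    {"grip":0,"xyz":[0,1.4,10.5],"angular":[0,0,0]},
    {"grip":0,"xyz":[0,1.5,12],"angular":[0,0,0]},
    {"grip":0,"xyz":[0,1.5,13],"angular":[0,0,0]},
    {"grip":0,"xyz":[0,1.5,13],"angular":[0,0,0]}
  ]
}}

```text
time_s: 12.75
tcp_pos: [0.5279, 0.2005, 0.2415]
ee_rot: [[-1.0, -0.016, 0.0], [-0.016, 1.0, 0.0], [-0.0, 0.0, -1.0]]
wrist_force: [0.5, 1.1, -2.4]
gripper_width: 0.183
gripper_force: 29.9
```

```bash
python3 m.py 12 c5
```

```text
[0.5279 0.2005 0.2417] [ 0.07  0.74 -2.28] [0.52 0.26 0.39] [ 0.332 -0.057 -0.002] 13.35 0.18708523187794812
```

Emit:
{"fn": "move_arm", "kwargs": {
  "series": [
    {"grip":0,"xyz":[0,0.5,1],"angular":[0,0,0]},
    {"grip":0,"xyz":[0,1,2],"angular":[0,0,0]},
    {"grip":0,"xyz":[0,1.5,3],"angular":[0,0,0]},
    {"grip":0,"xyz":[0,2,4],"angular":[0,0,0]},
    {"grip":0,"xyz":[0,2,4],"angular":[0,0,0]}
  ]
}}

```text
time_s: 13.9
tcp_pos: [0.5278, 0.2017, 0.2374]
ee_rot: [[-1.0, -0.016, -0.001], [-0.016, 1.0, -0.002], [0.001, -0.002, -1.0]]
wrist_force: [1.7, -2.5, -1.8]
gripper_width: 0.183
gripper_force: 29.9
```

```bash
python3 m.py 10 c6
python3 - <<'E'
import cv2
from station import r
t=r.capture("top");w=r.capture("wrist")
cv2.imwrite("pics/t6.png",cv2.resize(t["img"][130:230,120:240,::-1],None,fx=5,fy=5,interpolation=cv2.INTER_CUBIC))
E
```

```text
[0.5278 0.2018 0.2375] [ 1.53 -4.58 -1.26] [0.56 0.58 0.5 ] [-1.458 -0.574  0.002] 14.4 0.18462819078012413
```

Emit:
{"fn": "move_arm", "kwargs": {
  "series": [
    {"grip":0,"xyz":[0,-0.3,0],"angular":[0,0,0]},
    {"grip":0,"xyz":[0,-0.6,0],"angular":[0,0,0]},
    {"grip":0,"xyz":[0,-0.8,0],"angular":[0,0,0]},
    {"grip":0,"xyz":[0,-0.8,0],"angular":[0,0,0]}
  ]
}}

```text
time_s: 14.95
tcp_pos: [0.5278, 0.2017, 0.2375]
ee_rot: [[-1.0, -0.016, -0.0], [-0.016, 1.0, 0.0], [0.0, 0.0, -1.0]]
wrist_force: [2.3, -3.9, -0.9]
gripper_width: 0.183
gripper_force: 29.9
```

```bash
python3 m.py 8 c7
```

```text
[0.5278 0.2017 0.2375] [ 1.25 -3.75 -1.7 ] [0.46 0.35 0.4 ] [-1.261 -0.431  0.005] 15.35 0.18235262942463207
```

View pics/c7.png

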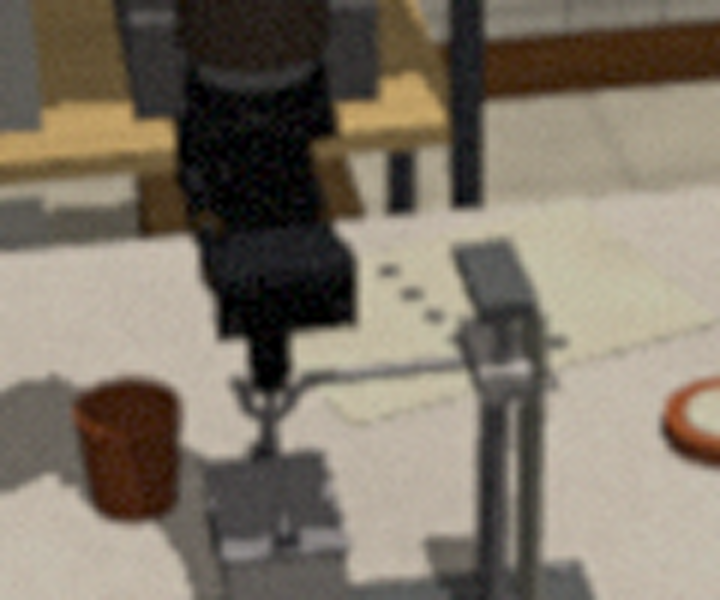

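The bail still sits in the U and the tin is level. I'll keep easing the side force off.

Emit:
{"fn": "move_arm", "kwargs": {
  "series": [
    {"grip":0,"xyz":[0,-0.3,0],"angular":[0,0,0]},
    {"grip":0,"xyz":[0,-0.6,0],"angular":[0,0,0]},
    {"grip":0,"xyz":[0,-0.8,0],"angular":[0,0,0]},
    {"grip":0,"xyz":[0,-0.8,0],"angular":[0,0,0]}
  ]
}}

```text
time_s: 15.8
tcp_pos: [0.5278, 0.2014, 0.2376]
ee_rot: [[-1.0, -0.016, 0.0], [-0.016, 1.0, 0.001], [-0.0, 0.001, -1.0]]
wrist_force: [-0.3, -1.2, -0.7]
gripper_width: 0.183
gripper_force: 29.9
```

```bash
python3 m.py 8 c8
```

```text
[0.5279 0.2014 0.2376] [ 0.39  0.56 -1.55] [0.54 0.49 0.46] [ 0.129  0.023 -0.004] 16.2 0.18102755707307908
```

Emit:
{"fn": "move_arm", "kwargs": {
  "series": [
    {"grip":0,"xyz":[0,0.1,1],"angular":[0,0,0]},
    {"grip":0,"xyz":[0,0.1,2],"angular":[0,0,0]},
    {"grip":0,"xyz":[0,0.1,3],"angular":[0,0,0]},
    {"grip":0,"xyz":[0,0.1,4],"angular":[0,0,0]},
    {"grip":0,"xyz":[0,0.1,5],"angular":[0,0,0]},
    {"grip":0,"xyz":[0,0.1,6],"angular":[0,0,0]},
    {"grip":0,"xyz":[0,0.1,7],"angular":[0,0,0]},
    {"grip":0,"xyz":[0,0.1,8],"angular":[0,0,0]},
    {"grip":0,"xyz":[0,0.1,8],"angular":[0,0,0]}
  ]
}}

```text
time_s: 17.15
tcp_pos: [0.5279, 0.2012, 0.2295]
ee_rot: [[-1.0, -0.016, 0.0], [-0.016, 1.0, 0.0], [-0.0, 0.0, -1.0]]
wrist_force: [-0.9, 4.3, -0.5]
gripper_width: 0.182
gripper_force: 29.9
```

```bash
python3 m.py 25 c9
```

```text
[0.5279 0.2011 0.2296] [-0.98  4.4  -0.64] [0.45 0.56 0.56] [1.457 0.258 0.008] 18.4 0.1792130652028983
```

Emit:
{"fn": "move_arm", "kwargs": {
  "series": [
    {"grip":0,"xyz":[0,0.3,1],"angular":[0,0,0]},
    {"grip":0,"xyz":[0,0.6,2],"angular":[0,0,0]},
    {"grip":0,"xyz":[0,0.8,3],"angular":[0,0,0]},
    {"grip":0,"xyz":[0,0.8,4],"angular":[0,0,0]},
    {"grip":0,"xyz":[0,0.8,4],"angular":[0,0,0]}
  ]
}}

```text
time_s: 18.95
tcp_pos: [0.5279, 0.2014, 0.2254]
ee_rot: [[-1.0, -0.016, -0.0], [-0.016, 1.0, -0.001], [0.0, -0.001, -1.0]]
wrist_force: [0.1, 2.4, -0.4]
gripper_width: 0.186
gripper_force: 29.9
```

```bash
python3 m.py 25 c10
```

```text
[0.5278 0.2015 0.2256] [ 0.61  0.08 -0.18] [0.53 1.14 0.53] [ 0.011 -0.256  0.   ] 20.2 0.1830817756238669
```

Emit:
{"fn": "move_arm", "kwargs": {
  "series": [
    {"grip":0,"xyz":[0,0,0.5],"angular":[0,0,0]},
    {"grip":0,"xyz":[0,0,1],"angular":[0,0,0]},
    {"grip":0,"xyz":[0,0,1.3],"angular":[0,0,0]},
    {"grip":0,"xyz":[0,0,1.3],"angular":[0,0,0]},
    {"grip":0,"xyz":[0,0,1.3],"angular":[0,0,0]}
  ]
}}

```text
time_s: 20.75
tcp_pos: [0.5278, 0.2016, 0.2242]
ee_rot: [[-1.0, -0.016, -0.0], [-0.016, 1.0, -0.0], [0.0, -0.0, -1.0]]
wrist_force: [0.9, -1.8, -1.2]
gripper_width: 0.183
gripper_force: 29.9
```

```bash
python3 m.py 20 c11
```

```text
[0.5278 0.2016 0.2242] [ 1.15 -2.8   0.1 ] [0.44 0.55 0.46] [-1.002 -0.431 -0.006] 21.75 0.1810467679502178
```

Emit:
{"fn": "move_arm", "kwargs": {
  "series": [
    {"grip":0,"xyz":[0,-0.2,0],"angular":[0,0,0]},
    {"grip":0,"xyz":[0,-0.4,0],"angular":[0,0,0]},
    {"grip":0,"xyz":[0,-0.4,0],"angular":[0,0,0]},
    {"grip":0,"xyz":[0,-0.4,0],"angular":[0,0,0]}
  ]
}}

```text
time_s: 22.2
tcp_pos: [0.5278, 0.2016, 0.2242]
ee_rot: [[-1.0, -0.016, 0.0], [-0.016, 1.0, 0.0], [-0.0, 0.0, -1.0]]
wrist_force: [0.8, -2.6, -0.1]
gripper_width: 0.183
gripper_force: 29.9
```

```bash
python3 m.py 10 c12; python3 m.py 10 c13
```

```text
[0.5278 0.2015 0.2242] [ 0.8  -1.69  0.2 ] [0.48 0.42 0.49] [-0.616 -0.241 -0.005] 22.7 0.18321927855747683
[0.5278 0.2015 0.2243] [ 0.49 -0.93  0.19] [0.42 0.61 0.5 ] [-0.383 -0.155  0.002] 23.25 0.18131085518784318
```

Emit:
{"fn": "move_arm", "kwargs": {
  "series": [
    {"grip":0,"xyz":[0,0,-0.4],"angular":[0,0,0]},
    {"grip":0,"xyz":[0,0,-0.4],"angular":[0,0,0]},
    {"grip":0.17,"xyz":[0,0,-0.4],"angular":[0,0,0]},
    {"grip":0.18,"xyz":[0,0,-0.4],"angular":[0,0,0]},
    {"grip":0.19,"xyz":[0,0,-0.4],"angular":[0,0,0]},
    {"grip":0.2,"xyz":[0,0,-0.4],"angular":[0,0,0]},
    {"grip":0.22,"xyz":[0,0,-0.4],"angular":[0,0,0]},
    {"grip":0.25,"xyz":[0,0,-0.4],"angular":[0,0,0]},
    {"grip":0.3,"xyz":[0,0,-0.4],"angular":[0,0,0]},
    {"grip":0.4,"xyz":[0,0,-0.4],"angular":[0,0,0]}
  ]
}}

```text
time_s: 24.3
tcp_pos: [0.5278, 0.2014, 0.2246]
ee_rot: [[-1.0, -0.016, -0.0], [-0.016, 1.0, -0.0], [0.0, -0.0, -1.0]]
wrist_force: [0.0, 0.5, 0.1]
gripper_width: 0.324
gripper_force: 0.0
```

Emit:
{"fn": "move_arm", "kwargs": {
  "series": [
    {"grip":0.6,"xyz":[0,0,-0.4],"angular":[0,0,0]},
    {"grip":0.7,"xyz":[0,0,-0.4],"angular":[0,0,0]},
    {"grip":0.7,"xyz":[0,0,-0.4],"angular":[0,0,0]},
    {"grip":0.7,"xyz":[0,0,-0.4],"angular":[0,0,0]}
  ]
}}

```text
time_s: 24.7
tcp_pos: [0.5278, 0.2014, 0.225]
ee_rot: [[-1.0, -0.016, -0.0], [-0.016, 1.0, 0.0], [0.0, 0.0, -1.0]]
wrist_force: [-0.0, -0.6, 0.1]
gripper_width: 0.649
gripper_force: 0.0
```

```bash
python3 m.py 12 c14; python3 -c "
import cv2,numpy as np
a=cv2.imread('pics/c13.png');b=cv2.imread('pics/c14.png')
cv2.imwrite('pics/ab.png',np.hstack([a[:,100:500],b[:,100:500]]))"
```

```text
[0.5278 0.2014 0.225 ] [ 0.02  0.13 -0.06] [0.46 0.55 0.44] [-0.033 -0.023  0.011] 25.3 0.6991986034348526
```

View pics/ab.png

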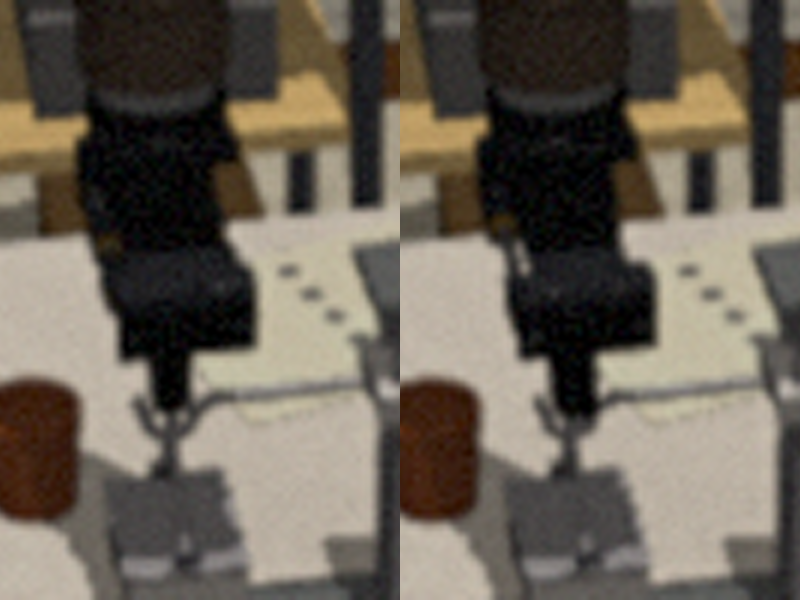

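The hook and tin are at the same height before and after release, with no jump. I'll retract straight up.

Emit:
{"fn": "move_arm", "kwargs": {
  "series": [
    {"grip":0.7,"xyz":[0,0,-5],"angular":[0,0,0]},
    {"grip":0.7,"xyz":[0,0,-12],"angular":[0,0,0]},
    {"grip":0.7,"xyz":[0,0,-22],"angular":[0,0,0]},
    {"grip":0.7,"xyz":[0,0,-35],"angular":[0,0,0]},
    {"grip":0.7,"xyz":[0,0,-50],"angular":[0,0,0]},
    {"grip":0.7,"xyz":[0,0,-70],"angular":[0,0,0]},
    {"grip":0.7,"xyz":[0,0,-90],"angular":[0,0,0]},
    {"grip":0.7,"xyz":[0,0,-105],"angular":[0,0,0]},
    {"grip":0.7,"xyz":[0,0,-115],"angular":[0,0,0]},
    {"grip":0.7,"xyz":[0,0,-120],"angular":[0,0,0]}
  ]
}}

```text
time_s: 26.35
tcp_pos: [0.528, 0.2015, 0.3468]
ee_rot: [[-1.0, -0.016, 0.002], [-0.016, 1.0, 0.001], [-0.002, 0.001, -1.0]]
wrist_force: [-0.5, -0.9, -0.8]
gripper_width: 0.696
gripper_force: 0.0
```

Emit:
{"fn": "move_arm", "kwargs": {
  "series": [
    {"grip":0.7,"xyz":[0,0,0],"angular":[0,0,0]},
    {"grip":0.7,"xyz":[0,0,0],"angular":[0,0,0]},
    {"grip":0.7,"xyz":[0,0,0],"angular":[0,0,0]}
  ]
}}

```text
time_s: 26.65
tcp_pos: [0.5276, 0.2013, 0.3441]
ee_rot: [[-1.0, -0.016, -0.002], [-0.016, 1.0, -0.001], [0.002, -0.001, -1.0]]
wrist_force: [0.6, -0.1, 0.5]
gripper_width: 0.702
gripper_force: 0.0
```

```bash
python3 m.py 15 c15; python3 m.py 1 c16; python3 -c "
import cv2,numpy as np
a=cv2.imread('pics/c15.png');b=cv2.imread('pics/c16.png')
cv2.imwrite('pics/ab2.png',np.hstack([a[:,100:500],b[:,100:500]]))
import pickle
x=pickle.load(open('c15.pkl','rb'))[1]['img'].astype(int);y=pickle.load(open('c16.pkl','rb'))[1]['img'].astype(int)
d=abs(x-y).mean(2);print(d[130:190,205:260].mean(),d[200:260,300:400].mean())"
```

```text
[0.5278 0.2013 0.3448] [ 0.11 -0.14  0.11] [0.55 0.49 0.45] [-0.021 -0.027  0.006] 27.4 0.6980288323906223
[0.5278 0.2014 0.3451] [-0.97  0.16 -0.62] [0. 0. 0.] [-0.025 -0.061  0.007] 27.5 0.7012932572146566
2.748787878787879 2.7098333333333335
```

View pics/ab2.png

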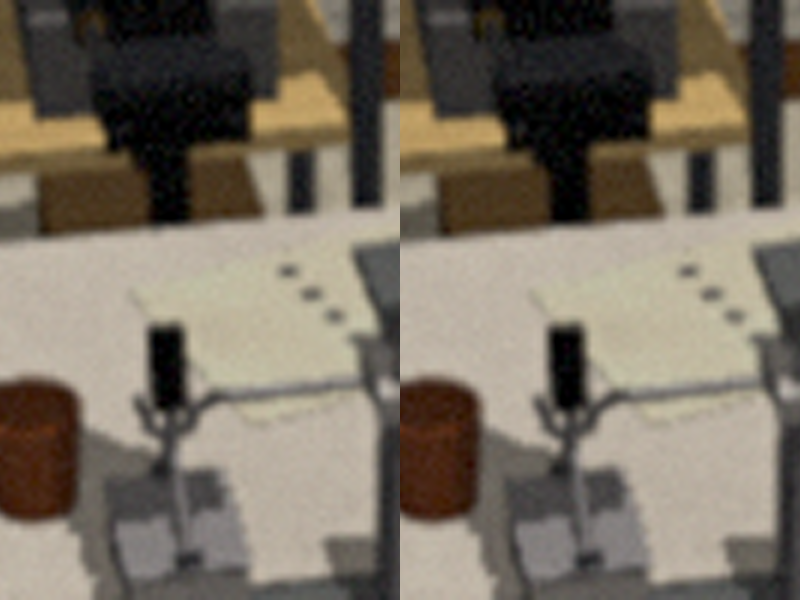

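The tin hangs upright and still from the hook. The image difference there is at noise level, and the gripper is well clear.

```bash
python3 -c "
from station import r
print(r.finish_job())"
```

```text
the job is handed in; nothing more can be done
None
```

The larger grey tin now hangs still by its bail from the scale's hook; I saw no pointer jump in the pictures just before and after release, the gripper is clear, and the job was handed in at about 27.5 s.

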